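Slide the mixing slab out over the riser's edge

ROBOT

A 6-joint arm with a two-finger parallel gripper is mounted at the origin on a cart in front of the work surface, level with it; the furniture and walls round the work are solid. World frame = base frame: x ahead of the robot, y to its left, z up, the work surface at z = 0. Lengths are in m, angles in rad, forces in N, time in s.
With the tool pointing down it reaches from about 0.25 to 0.725 m from the base axis. Payload 4 kg.
Tool frame: the origin (TCP) lies on the centre line of the jaws, within the pads' length; the fingertips stand tcp_to_tips ahead of it and the grasp point (between the pads) lies 3 mm ahead of it (tcp_to_tips is the distance from the TCP to the fingertips, in m); z points along the fingers, y is the line along which they close (so a half turn about z gives the same grasp; the last joint's range is limited). The gripper opens to 85 mm and grips with 20 to 120 N. Pads are 22 mm wide; open, the fingers measure 114 mm over their backs; the gripper's body (76 mm by 85 mm) begins 54 mm behind the grasp point. The pads swing forward as they close: fully open they stand 13 mm farther back than shut.
Start: joints at [0, 0.241, 0.005, 1.335, 0, 1.571], TCP at [0.5, -0, 0.253] pointing down, gripper open.
Joint ranges: [-2.72, 2.72], [-1.05, 1.87], [-1.09, 1.28], [-1.99, 2.15], [-1.42, 1.44], [-3.14, 3.14]. Speed limits (rad/s): [2.79, 2.79, 3.14, 3.14, 3.14, 3.14].

INTERFACE

Orientations are given as a 3x3 rotation matrix whose columns are the frame's x, y, z axes.
In Python, from bench import * gives the robot as it stands.
- The arm moves only by the tool play_rows, never from a script. Its argument "deltas" is a list of rows, each an object of numbers: "dx", "dy", "dz": the shift along the tool's x, y, z in cm; "ax", "ay", "az": the turn, a rotation vector about the tool's x, y, z in degrees. A call has 1 to 8 rows; each row shifts and turns the commanded pose from where the row before left it, along the tool's axes as they then stand; what a row does not reach is not made up. A row lasts 1/10 s, in which the tool goes at most 50 mm and 8.59 degrees, less where a joint would pass 70% of its speed; a pose out of reach is approached as far as the arm can. A call is refused whole if a number of a shift passes 5 or a number of a turn 8.59, either way. A call with a gripper value outside its range is refused whole. "grip" is the finger opening in cm, from 0 to 8.54, set as the call begins (left out, the last holds). The fingers move at their own pace and stop on an object; "squeeze" is the grip in N (left out, the last holds). Time passes only in rows, so rows that do not move let the fingers close. It gives the time, the measured TCP pose, the force, the opening and the grip force at its end, in the units of the state.
- observe(): the state, without advancing time (a new reading comes with each control period).
- capture(name): name is "scene" or "side" or "wrist"; returns (picture, depth): 384x512x3 uint8, red, green, blue; 384x512 float32, m along the optical axis (not along the pixel's ray), 0 where there is no reading.
- camera_params(name): a dict with "fx", "fy", "cx", "cy" (pixels), "R" (3x3) and "t" (3): a world point X has camera coordinates R X + t. Camera axes: x right, y down, z forward; pixel columns grow to the right and rows downward; lengths in m; the calibration is good to about 2 mm. A picture is of the moment at which its call begins: read the wrist's pose just before it. camera_params takes no time and is no camera call; for the wrist camera it gives the pose at the moment of the call.
- close_job(): hands the job in; it is judged then, once.
The state is a dict: "time": time; "joints": joint angles; "qvel": joint speeds; "tau": joint torques, N m; "position": TCP position; "eef_rot": TCP orientation; "wrist_force": force on the tool from outside, world axes, zero at the start; "moment": the same for the moment, N m; "gripper_width": finger opening in m; "grip_force": force on a finger pad.
Only numpy, scipy, OpenCV 4.12 (cv2) and the standard library are available. Lean on these libraries where they do the work, as an engineer would, in place of code of your own. Each camera call takes 0.05 s, during which the arm holds its last target. There are 200 camera calls.

TASK

The flat mixing slab lies too far back on the steel riser to get a thumb under it. Push it towards the robot, without picking it up, until the line scribed across it lies right over the riser's front edge, so that 30 mm of the slab overhangs and the slab lies square to that edge. Leave the jar and the dish on the riser and the pliers beside it where they are.

Things in the scene. Friction and masses are not known exactly. Their poses are not given: they have to be found in the camera images.
- riser: low steel riser, fixed, flat level top 240 (x) by 300 (y) mm, the top 50 mm above the worktop; no rim. Origin on the worktop under the middle of the top; its -x axis points out over the front edge (towards the robot), which lies 120 mm from the origin; z up. Stands turned up to 12 degrees from the robot's axes
- riser_edge (a point): middle of the riser's front edge, at the level of its top; axes as the riser's
- slab: white ceramic mixing slab, loose, about 0.2 kg, 90 (x) by 100 (y) by 8 (z) mm, lying flat on the riser. Origin at the centre of its underside; -x is its front side, which starts turned up to 17 degrees from the riser's -x
- slab_line (a point): middle of the dark line scribed straight across the slab's top, parallel to its front side and 30 mm behind it; axes as the slab's
- jar: small paste jar with screw lid, 39 mm across, 38 mm high, standing loose on the riser beside the slab, on one side or the other; origin at the centre of its underside
- dish: pink waisted dappen dish, 39 mm across, 25 mm high, standing loose on the riser on the other side of the slab; origin at the centre of its underside
- pliers: orthodontic pliers, 122 by 35 by 9 mm, lying loose on the worktop to the right of the riser; origin at the centre of the underside

How it is judged:
At the end, for the whole second after the job is handed in: The slab lies flat and still on the riser, within its width, its scribed line within 7 mm of the front edge (23 to 37 mm overhang) and square to it within 8 degrees; the jar, the dish and the pliers are within 15 mm of where they started (x of slab_line in the frame of riser_edge between -0.007 and 0.007 m and y of slab_line in the frame of riser_edge between -0.1 and 0.1 m and angle between the x axis of slab and the x axis of riser, either way round below 0.14 rad and angle between slab's own z axis and vertical below 0.04 rad and z of slab in the frame of riser_edge between -0.003 and 0.003 m and linear speed of slab below 0.01 m/s and distance of each of jar, dish, pliers from where it was at the start of the episode below 0.015 m); the robot touches nothing.
It fails at once if the slab is lifted, tipped or dropped off the riser (z of slab in the frame of riser_edge above 0.006 m or z of slab in the frame of riser_edge below -0.01 m or angle between slab's own z axis and vertical above 0.15 rad).
It fails at once if the jar, the dish or the pliers are moved by more than 15 mm or lifted or knocked over (distance of any of jar, dish, pliers from where it was at the start of the episode above 0.015 m or angle between any of jar, dish's own z axis and vertical above 0.4 rad).
It also fails if it takes over 38 s, if anything falls off the work surface, if the arm or the gripper's body presses on something with over 40 N, if the wrist force passes 120 N, or if a joint passes its speed limit or range.

## Working session

There is one attempt and no reset: what is moved stays moved. The work goes in short steps, Python scripts to look and compute and a tool call to move; the robot and the scene stay as the last step left them, time stands still between calls to the robot, and variables do not carry over. Pictures are saved under pics/ and viewed, at most 10 in all, crops included, and the job is handed in when it is done.

Besides the shell and the picture viewer there is one more tool, called after "Request:" in YAML: its name, and indented under it one key for each argument. play_rows: Moves the arm, as the interface text tells. Its arguments: {"type":"object","properties":{"deltas":{"type":"array","items":{"type":"object","properties":{"dx":{"type":"number"},"dy":{"type":"number"},"dz":{"type":"number"},"ax":{"type":"number"},"ay":{"type":"number"},"az":{"type":"number"}}}},"grip":{"type":"number"},"squeeze":{"type":"number"}},"required":["deltas"]}

```bash
mkdir -p pics; ls
cat > h.py <<'E'
from bench import *
import numpy as np, cv2
def snap(n,f):
    p=camera_params(n); a,d=capture(n); cv2.imwrite(f'pics/{f}.png',cv2.cvtColor(a,cv2.COLOR_RGB2BGR)); np.savez(f'pics/{f}.npz',d=d,**p); return a,d,p
def px2w(p,u,v,z):  # pixel to world on plane z
    r=p['R'].T@np.array([(u-p['cx'])/p['fx'],(v-p['cy'])/p['fy'],1]); c=-p['R'].T@p['t']
    return c+r*(z-c[2])/r[2]
def w2px(p,X):
    c=p['R']@np.array(X)+p['t']; return p['fx']*c[0]/c[2]+p['cx'],p['fy']*c[1]/c[2]+p['cy']
E
python3 - <<'E'
from h import *
s=observe(); print({k:np.round(v,3) for k,v in s.items()})
a=snap('scene','s0')[0]; b=snap('wrist','w0')[0]
for n in('scene','wrist'):
    p=camera_params(n); print(n,-p['R'].T@p['t'])
E
```

```text
pics
{'time': np.float64(0.0), 'joints': array([ 0.   ,  0.241,  0.004,  1.335, -0.   ,  1.571]), 'qvel': array([-0.001, -0.001, -0.001, -0.   , -0.001,  0.001]), 'tau': array([ 1.0000e-03, -3.7232e+01,  2.5241e+01,  1.7000e-02,  0.0000e+00,
        0.0000e+00]), 'position': array([ 0.499, -0.   ,  0.252]), 'eef_rot': array([[ 0.   ,  1.   , -0.002],
       [ 1.   , -0.   , -0.   ],
       [-0.   , -0.002, -1.   ]]), 'wrist_force': array([-0.752,  0.6  , -0.633]), 'moment': array([0.045, 0.044, 0.046]), 'grip_force': np.float64(0.0), 'gripper_width': np.float64(0.085)}
scene [-0.17441713 -0.55394354  0.80628831]
wrist [0.49959799 0.08260988 0.37285336]
```

View pics/s0.png

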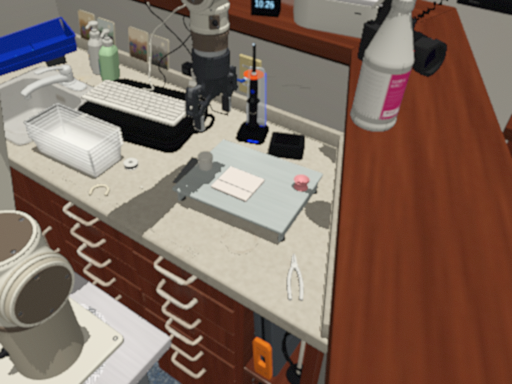

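View pics/w0.png

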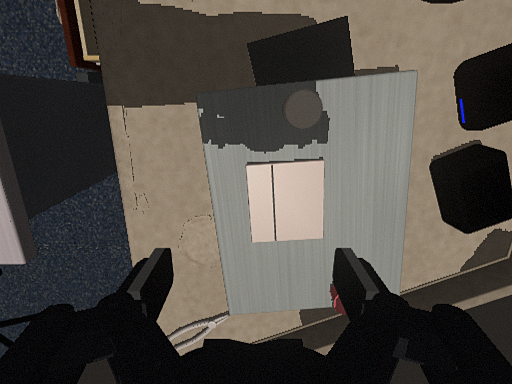

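The wrist view shows the riser's front edge running from (198,93) to (230,314). The slab corners are (247,162), (324,159), (323,240) and (252,242), with the line from (272,164) to (275,240). The jar is at (303,108), the dish at about (338,298) partly behind a finger, and the pliers at the lower left.

Run:
```python
from h import *
p=dict(np.load('pics/w0.npz')); s=dict(np.load('pics/s0.npz'))
f=lambda u,v,z:np.round(px2w(p,u,v,z)[:2],4)
e=[f(198,93,.05),f(230,314,.05)]; b=f(416,70,.05)
print('edge',e,b,np.linalg.norm(e[0]-e[1]),np.linalg.norm(e[0]-b))
d=e[0]-e[1]; print('riser yaw',np.degrees(np.arctan2(-d[0],d[1])))
c=[f(*q,.058) for q in((247,162),(324,159),(323,240),(252,242))]; print('slab',c,np.mean(c,0))
print('line',f(272,164,.058),f(275,240,.058))
print('jar',f(303,108,.088),'dish w',f(338,298,.075)); 
print('scene jar',px2w(s,205,156,.088),'dish',px2w(s,301,182,.07),'pliers',px2w(s,295,278,0))
im=cv2.imread('pics/w0.png')[140:260,180:340]; im2=cv2.imread('pics/s0.png')[130:250,170:330]
cv2.imwrite('pics/c0.png',np.hstack([cv2.resize(x,None,fx=2.5*2,fy=2.5*2,interpolation=cv2.INTER_CUBIC)[:, :] for x in(im,)]))
```

```text
edge [array([0.4398, 0.0885]), array([ 0.4666, -0.206 ])] [0.671 0.111] 0.29571690854599436 0.23229225126981745
riser yaw 5.199691355705165
slab [array([0.4924, 0.0143]), array([0.5797, 0.0177]), array([ 0.5866, -0.0848]), array([ 0.4979, -0.0876])] [ 0.53915 -0.0351 ]
line [0.5209 0.012 ] [ 0.5267 -0.0848]
jar [0.5477 0.074 ] dish w [ 0.6075 -0.1584]
scene jar [0.54452943 0.0679932  0.088     ] dish [ 0.61696205 -0.16968052  0.07      ] pliers [ 0.4080136  -0.28249489  0.        ]
```

View pics/c0.png

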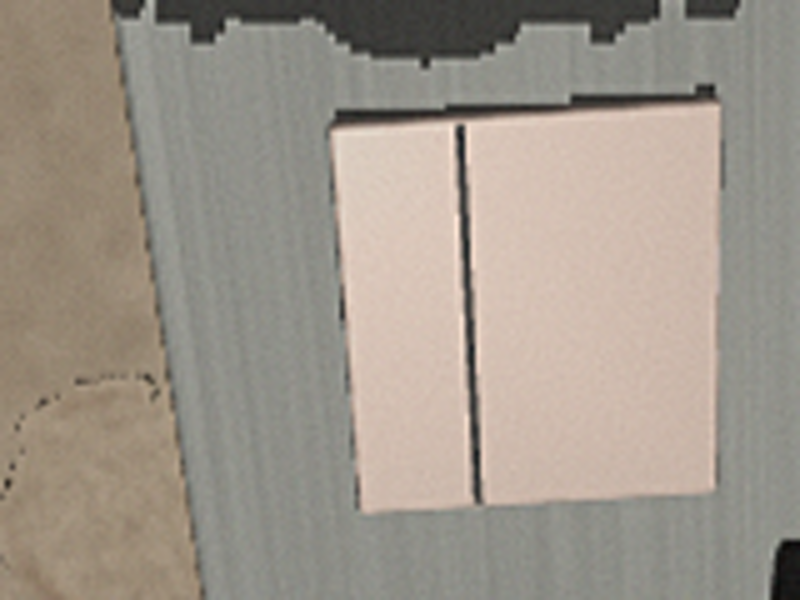

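Estimates:
- **Riser:** yaw is about 5.4°.
- **Slab:** yaw is about 3.5°, and its rear midpoint is at about (0.583, -0.034).
- **Push distance:** about 72 mm.

I'll push with two spread fingers from behind, with the tool turned -95.4° about its z.

Request:
play_rows:
  deltas:
    - {"dx": -1.0, "dy": 3.6}
    - {"dx": -1.0, "dy": 3.6}
    - {"dx": -1.0, "dy": 3.6}
    - {"az": -8.5}
    - {"az": -8.5}
    - {"az": -8.5}
    - {"az": -8.5}
    - {"az": -8.5}
  grip: 6

```text
$.deltas[0]: bad value
```

Request:
play_rows:
  deltas:
    - {"az": -8.5}
    - {"az": -8.5}
    - {"az": -8.5}
    - {"az": -8.5}
    - {"az": -8.5}
    - {"az": -8.5}
    - {"az": -1.9}
    - {}

```text
$.deltas[0]: bad value
```

Run:
```python
from h import *
import bench
print(getattr(bench,'tcp_to_tips',None))
snap('wrist','w1'); s=observe(); print({k:np.round(s[k],3) for k in('time','joints','position','eef_rot','wrist_force','gripper_width')})
```

```text
0.022
{'time': np.float64(0.15), 'joints': array([ 0.   ,  0.241,  0.004,  1.335, -0.   ,  1.571]), 'position': array([0.5  , 0.   , 0.253]), 'eef_rot': array([[ 0.   ,  1.   , -0.002],
       [ 1.   , -0.   , -0.   ],
       [-0.   , -0.002, -1.   ]]), 'wrist_force': array([-0.203, -0.059,  0.186]), 'gripper_width': np.float64(0.085)}
```

View pics/w1.png

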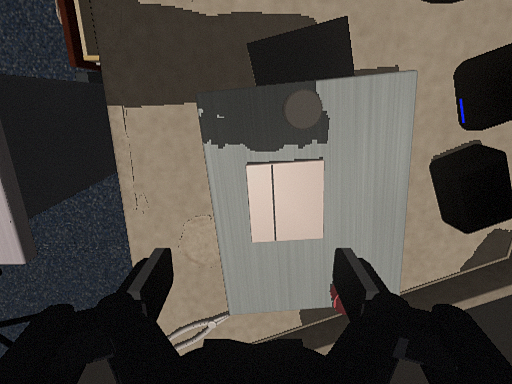

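Both calls were refused, so nothing moved and the view is unchanged. The rows probably need all six numbers.

Request:
play_rows:
  deltas:
    - {"dx": -1.0, "dy": 3.6, "dz": 0, "ax": 0, "ay": 0, "az": 0}
    - {"dx": -1.0, "dy": 3.6, "dz": 0, "ax": 0, "ay": 0, "az": 0}
    - {"dx": -1.0, "dy": 3.6, "dz": 0, "ax": 0, "ay": 0, "az": 0}
    - {"dx": 0, "dy": 0, "dz": 0, "ax": 0, "ay": 0, "az": -8.5}
    - {"dx": 0, "dy": 0, "dz": 0, "ax": 0, "ay": 0, "az": -8.5}
    - {"dx": 0, "dy": 0, "dz": 0, "ax": 0, "ay": 0, "az": -8.5}
    - {"dx": 0, "dy": 0, "dz": 0, "ax": 0, "ay": 0, "az": -8.5}
    - {"dx": 0, "dy": 0, "dz": 0, "ax": 0, "ay": 0, "az": -8.5}
  grip: 6

```text
time: 0.95
position: [0.6078, -0.03, 0.2526]
eef_rot: [[-0.68, 0.733, -0.001], [0.733, 0.68, 0.0], [0.001, -0.001, -1.0]]
wrist_force: [-1.3, 0.3, -0.7]
gripper_width: 0.0598
grip_force: 0.0
```

Request:
play_rows:
  deltas:
    - {"dx": 0, "dy": 0, "dz": 1, "ax": 0, "ay": 0, "az": -8.5}
    - {"dx": 0, "dy": 0, "dz": 2, "ax": 0, "ay": 0, "az": -8.5}
    - {"dx": 0, "dy": 0, "dz": 2, "ax": 0, "ay": 0, "az": -8.5}
    - {"dx": 0, "dy": 0, "dz": 2, "ax": 0, "ay": 0, "az": -8.5}
    - {"dx": 0, "dy": 0, "dz": 2, "ax": 0, "ay": 0, "az": -8.5}
    - {"dx": 0, "dy": 0, "dz": 1, "ax": 0, "ay": 0, "az": -8.5}
    - {"dx": 0, "dy": 0, "dz": 0, "ax": 0, "ay": 0, "az": -1.9}
    - {"dx": 0, "dy": 0, "dz": 0, "ax": 0, "ay": 0, "az": 0}

```text
time: 1.75
position: [0.6074, -0.03, 0.1522]
eef_rot: [[-0.996, -0.094, -0.002], [-0.094, 0.996, 0.0], [0.002, 0.0, -1.0]]
wrist_force: [-0.4, 0.3, 0.1]
gripper_width: 0.0599
grip_force: 0.0
```

Run:
```python
from h import *
snap('wrist','w2'); s=observe(); print({k:np.round(s[k],3) for k in('time','joints','position','eef_rot','wrist_force','gripper_width')})
```

```text
{'time': np.float64(1.8), 'joints': array([-0.049,  0.512,  0.139,  1.199,  0.   , -0.143]), 'position': array([ 0.608, -0.03 ,  0.153]), 'eef_rot': array([[-0.996, -0.093, -0.001],
       [-0.093,  0.996,  0.   ],
       [ 0.001,  0.   , -1.   ]]), 'wrist_force': array([ 0.631,  0.045, -0.287]), 'gripper_width': np.float64(0.06)}
```

View pics/w2.png

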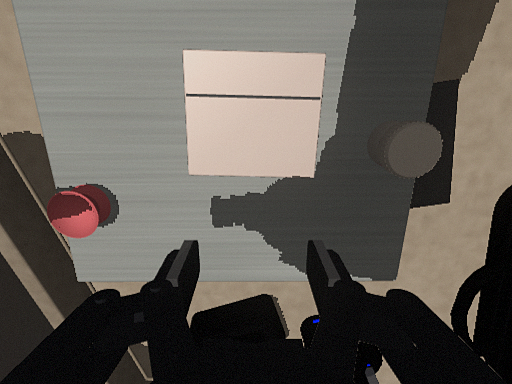

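The slab's rear edge runs from (189,175) to (316,178) and its line from (187,96) to (321,98). The fingers are behind it, and the riser's back edge is at row 280. The jar is at right (415,148) and the dish at left (75,213).

Run:
```python
from h import *
p=dict(np.load('pics/w2.npz'))
f=lambda u,v,z:np.round(px2w(p,u,v,z)[:2],4)
a,b,c,d=[f(*q,.058) for q in((189,175),(316,178),(187,96),(321,98))]
print('rear',a,b,'line',c,d); print('yaw',[np.degrees(np.arctan2(-(y-x)[0],(y-x)[1])) for x,y in((a,b),(c,d))])
x,y=f(78,280,.05),f(397,279,.05);print('back',x,y,np.degrees(np.arctan2(-(y-x)[0],(y-x)[1])))
print('jar',f(415,148,.088),'dish',f(73,215,.075))
```

```text
rear [ 0.5868 -0.0816] [0.5799 0.0184] line [ 0.528  -0.0843] [0.5204 0.0121]
yaw [np.float64(3.9471525884133225), np.float64(4.507770793401383)]
back [ 0.6996 -0.1838] [0.6712 0.1114] 5.495283209342051
jar [0.5462 0.072 ] dish [ 0.6216 -0.1652]
```

Request:
play_rows:
  deltas:
    - {"dx": 0, "dy": 0, "dz": 2.0, "ax": 0, "ay": 0, "az": 0}
    - {"dx": 0, "dy": 0, "dz": 2.5, "ax": 0, "ay": 0, "az": 0}
    - {"dx": 0, "dy": 0, "dz": 2, "ax": 0, "ay": 0, "az": 0}
    - {"dx": 0, "dy": 0, "dz": 1, "ax": 0, "ay": 0, "az": 0}
    - {"dx": 0, "dy": 0, "dz": 0, "ax": 0, "ay": 0, "az": 0}
    - {"dx": 0, "dy": 0, "dz": 0, "ax": 0, "ay": 0, "az": 0}

```text
time: 2.4
position: [0.6086, -0.0301, 0.0791]
eef_rot: [[-0.996, -0.094, 0.001], [-0.094, 0.996, -0.0], [-0.001, -0.0, -1.0]]
wrist_force: [-0.1, -0.2, 0.4]
gripper_width: 0.0598
grip_force: 0.0
```

Request:
play_rows:
  deltas:
    - {"dx": 0, "dy": 0, "dz": 0.2, "ax": 0, "ay": 0, "az": 0}
    - {"dx": 0, "dy": 0, "dz": 0, "ax": 0, "ay": 0, "az": 0}

```text
time: 2.6
position: [0.6087, -0.03, 0.0773]
eef_rot: [[-0.996, -0.094, 0.002], [-0.094, 0.996, -0.0], [-0.002, -0.0, -1.0]]
wrist_force: [0.3, 0.2, -0.0]
gripper_width: 0.06
grip_force: 0.0
```

Run:
```python
from h import *
snap('side','d0'); a,d,p=snap('wrist','w3'); s=observe(); print({k:np.round(s[k],4) for k in('time','position','wrist_force','gripper_width')})
q=dict(np.load('pics/w2.npz')); c=-q['R'].T@q['t']
for u,v in((100,100),(250,230),(260,30),(250,140)):
    z=q['d'][v,u]; r=q['R'].T@np.array([(u-q['cx'])/q['fx'],(v-q['cy'])/q['fy'],1]); print(u,v,np.round(c+r*z,4))
im=cv2.imread('pics/d0.png'); 
p=camera_params('side'); print(w2px(p,s['position']-np.array([0,0,.025])))
```

```text
{'time': np.float64(2.7), 'position': array([ 0.6084, -0.03  ,  0.0771]), 'wrist_force': array([ 0.2164, -0.4443, -1.1805]), 'gripper_width': np.float64(0.0597)}
100 100 [ 0.537  -0.1515  0.0491]
250 230 [ 0.6342 -0.0292  0.0491]
260 30 [ 0.4799 -0.0361  0.0514]
250 140 [ 0.5552 -0.0363  0.0573]
(np.float64(218.42019342898033), np.float64(192.83168065093025))
```

View pics/d0.png

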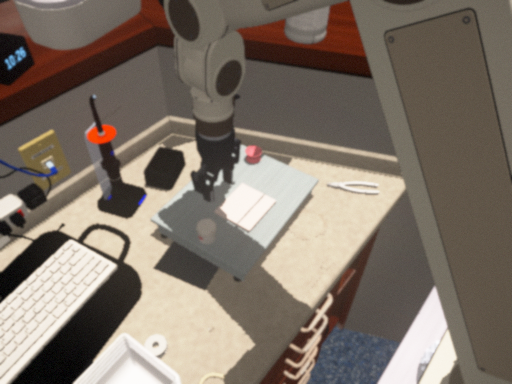

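The side view shows the fingers straddling behind the slab at about (215,190), near the riser top and clear of the jar at (205,230) and the dish at (253,153). I'll feel for the riser top in small steps.

Request:
play_rows:
  deltas:
    - {"dx": 0, "dy": 0, "dz": 0.2, "ax": 0, "ay": 0, "az": 0}
    - {"dx": 0, "dy": 0, "dz": 0, "ax": 0, "ay": 0, "az": 0}

```text
time: 2.9
position: [0.6079, -0.03, 0.0742]
eef_rot: [[-0.996, -0.094, -0.0], [-0.094, 0.996, 0.0], [0.0, 0.0, -1.0]]
wrist_force: [0.2, 0.1, -1.3]
gripper_width: 0.0602
grip_force: 0.0
```

Request:
play_rows:
  deltas:
    - {"dx": 0, "dy": 0, "dz": 0.15, "ax": 0, "ay": 0, "az": 0}
    - {"dx": 0, "dy": 0, "dz": 0, "ax": 0, "ay": 0, "az": 0}

```text
time: 3.1
position: [0.6078, -0.03, 0.0725]
eef_rot: [[-0.996, -0.094, -0.001], [-0.094, 0.996, 0.0], [0.001, 0.0, -1.0]]
wrist_force: [-0.1, 0.1, -0.2]
gripper_width: 0.0596
grip_force: 0.0
```

Request:
play_rows:
  deltas:
    - {"dx": 0, "dy": 0, "dz": 0.15, "ax": 0, "ay": 0, "az": 0}
    - {"dx": 0, "dy": 0, "dz": 0, "ax": 0, "ay": 0, "az": 0}

```text
time: 3.3
position: [0.6078, -0.03, 0.071]
eef_rot: [[-0.996, -0.094, -0.001], [-0.094, 0.996, 0.0], [0.001, 0.0, -1.0]]
wrist_force: [-0.9, 0.6, 0.3]
gripper_width: 0.0599
grip_force: 0.0
```

Request:
play_rows:
  deltas:
    - {"dx": 0, "dy": 0, "dz": 0.15, "ax": 0, "ay": 0, "az": 0}
    - {"dx": 0, "dy": 0, "dz": 0, "ax": 0, "ay": 0, "az": 0}

```text
time: 3.5
position: [0.6079, -0.03, 0.0696]
eef_rot: [[-0.996, -0.094, -0.0], [-0.094, 0.996, -0.0], [0.0, 0.0, -1.0]]
wrist_force: [-0.9, 0.3, -0.6]
gripper_width: 0.0604
grip_force: 0.0
```

Request:
play_rows:
  deltas:
    - {"dx": 0, "dy": 0, "dz": 0.15, "ax": 0, "ay": 0, "az": 0}
    - {"dx": 0, "dy": 0, "dz": 0, "ax": 0, "ay": 0, "az": 0}

```text
time: 3.7
position: [0.6078, -0.03, 0.0681]
eef_rot: [[-0.996, -0.094, -0.0], [-0.094, 0.996, 0.0], [0.0, 0.0, -1.0]]
wrist_force: [0.1, -0.1, 0.6]
gripper_width: 0.0601
grip_force: 0.0
```

Request:
play_rows:
  deltas:
    - {"dx": 0, "dy": 0, "dz": 0.15, "ax": 0, "ay": 0, "az": 0}
    - {"dx": 0, "dy": 0, "dz": 0, "ax": 0, "ay": 0, "az": 0}

```text
time: 3.9
position: [0.6081, -0.03, 0.067]
eef_rot: [[-0.996, -0.094, 0.0], [-0.094, 0.996, -0.0], [-0.0, -0.0, -1.0]]
wrist_force: [-0.2, -0.1, 1.7]
gripper_width: 0.0601
grip_force: 0.8
```

Contact is at about 0.067. I'll lift 2 mm and push.

Request:
play_rows:
  deltas:
    - {"dx": 0, "dy": 0, "dz": -0.2, "ax": 0, "ay": 0, "az": 0}
    - {"dx": 0.5, "dy": 0, "dz": 0, "ax": 0, "ay": 0, "az": 0}
    - {"dx": 0.5, "dy": 0, "dz": 0, "ax": 0, "ay": 0, "az": 0}
    - {"dx": 0.3, "dy": 0, "dz": 0, "ax": 0, "ay": 0, "az": 0}
    - {"dx": 0.3, "dy": 0, "dz": 0, "ax": 0, "ay": 0, "az": 0}
    - {"dx": 0.4, "dy": 0, "dz": 0, "ax": 0, "ay": 0, "az": 0}
    - {"dx": 0.5, "dy": 0, "dz": 0, "ax": 0, "ay": 0, "az": 0}
    - {"dx": 0.5, "dy": 0, "dz": 0, "ax": 0, "ay": 0, "az": 0}

```text
time: 4.7
position: [0.5779, -0.0329, 0.0689]
eef_rot: [[-0.996, -0.094, 0.0], [-0.094, 0.996, -0.0], [-0.0, -0.0, -1.0]]
wrist_force: [0.8, -0.5, -0.4]
gripper_width: 0.0601
grip_force: 0.5
```

Request:
play_rows:
  deltas:
    - {"dx": 0.5, "dy": 0, "dz": 0, "ax": 0, "ay": 0, "az": 0}
    - {"dx": 0.5, "dy": 0, "dz": 0, "ax": 0, "ay": 0, "az": 0}
    - {"dx": 0.5, "dy": 0, "dz": 0, "ax": 0, "ay": 0, "az": 0}
    - {"dx": 0.5, "dy": 0, "dz": 0, "ax": 0, "ay": 0, "az": 0}
    - {"dx": 0.5, "dy": 0, "dz": 0, "ax": 0, "ay": 0, "az": 0}
    - {"dx": 0.5, "dy": 0, "dz": 0, "ax": 0, "ay": 0, "az": 0}
    - {"dx": 0, "dy": 0, "dz": 0, "ax": 0, "ay": 0, "az": 0}

```text
time: 5.4
position: [0.5474, -0.0357, 0.0688]
eef_rot: [[-0.996, -0.094, -0.001], [-0.094, 0.996, -0.0], [0.001, 0.0, -1.0]]
wrist_force: [-1.0, -0.4, 0.2]
gripper_width: 0.06
grip_force: 0.0
```

Run:
```python
from h import *
snap('wrist','w4'); s=observe(); print({k:np.round(s[k],4) for k in('time','position','wrist_force')})
im=cv2.imread('pics/w4.png'); cv2.imwrite('pics/w4b.png',cv2.resize(im,(800,600),interpolation=cv2.INTER_CUBIC))
```

```text
{'time': np.float64(5.45), 'position': array([ 0.5477, -0.0357,  0.0689]), 'wrist_force': array([0.1574, 0.1516, 0.1415])}
```

View pics/w4b.png

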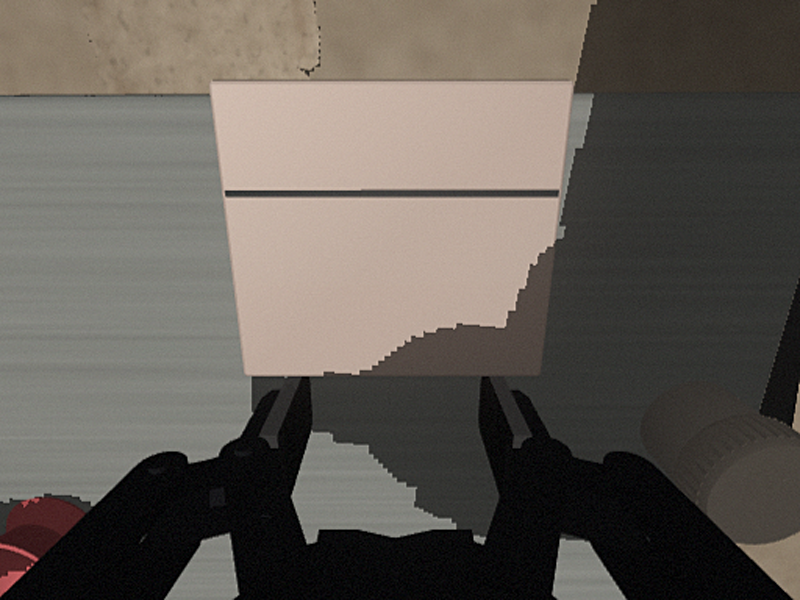

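The slab is square to the edge. At 800x600, the riser edge is at row 95, the slab front at row 81, the line at row 192.5 and the rear at row 375, with both fingertips against the rear.

Run:
```python
from h import *
p=dict(np.load('pics/w4.npz')); n=np.array([.9956,.094])
f=lambda u,v,z:px2w(p,u*.64,v*.64,z)[:2]
F,L,R=[f(393,v,.058) @n for v in(81,192.5,375)]
E=[f(u,v,.05)@n for u,v in((100,95),(393,95),(690,94))]
print('slab F L R',F,L,R,'edge',E,'L-F',L-F,'R-F',R-F,'remaining by line',L-E[1],'by rear',R-.06-E[1], 'by F',F+.03-E[1])
```

```text
slab F L R 0.44083029448242667 0.4700797710772751 0.5293411633051954 edge [np.float64(0.4432542609188499), np.float64(0.4433370356996581), np.float64(0.4431581901791092)] L-F 0.029249476594848445 R-F 0.08851086882276876 remaining by line 0.02674273537761701 by rear 0.02600412760553733 by F 0.027493258782768537
```

About 27 mm remains.

Request:
play_rows:
  deltas:
    - {"dx": 0.4, "dy": 0, "dz": 0, "ax": 0, "ay": 0, "az": 0}
    - {"dx": 0.4, "dy": 0, "dz": 0, "ax": 0, "ay": 0, "az": 0}
    - {"dx": 0.5, "dy": 0, "dz": 0, "ax": 0, "ay": 0, "az": 0}
    - {"dx": 0.5, "dy": 0, "dz": 0, "ax": 0, "ay": 0, "az": 0}
    - {"dx": 0.4, "dy": 0, "dz": 0, "ax": 0, "ay": 0, "az": 0}
    - {"dx": 0.3, "dy": 0, "dz": 0, "ax": 0, "ay": 0, "az": 0}
    - {"dx": 0.2, "dy": 0, "dz": 0, "ax": 0, "ay": 0, "az": 0}
    - {"dx": 0, "dy": 0, "dz": 0, "ax": 0, "ay": 0, "az": 0}

```text
time: 6.25
position: [0.5209, -0.0382, 0.0688]
eef_rot: [[-0.996, -0.094, -0.001], [-0.094, 0.996, -0.0], [0.001, 0.0, -1.0]]
wrist_force: [0.7, 0.5, 0.3]
gripper_width: 0.0598
grip_force: 0.1
```

Run:
```python
from h import *
snap('wrist','w5'); s=observe(); print({k:np.round(s[k],4) for k in('time','position','wrist_force')})
im=cv2.imread('pics/w5.png'); cv2.imwrite('pics/w5b.png',cv2.resize(im,(800,600),interpolation=cv2.INTER_CUBIC))
```

```text
{'time': np.float64(6.3), 'position': array([ 0.5209, -0.0382,  0.0687]), 'wrist_force': array([0.1272, 0.6663, 0.0312])}
```

View pics/w5b.png

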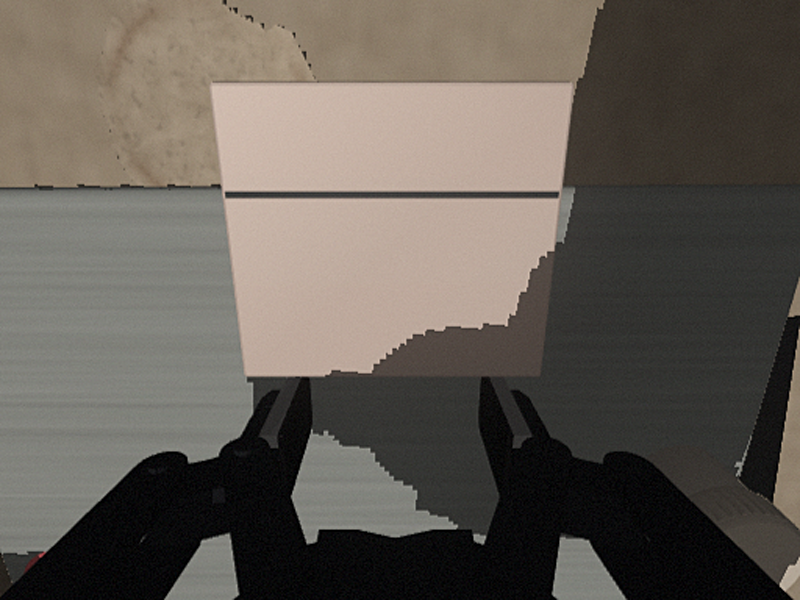

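The line is at row 194 and the riser edge at row 187. The slab is still square, and the jar is clear.

Run:
```python
from h import *
p=dict(np.load('pics/w5.npz')); n=np.array([.9956,.094])
f=lambda u,v,z:px2w(p,u*.64,v*.64,z)[:2]
F,L,R=[f(393,v,.058) @n for v in(82,194,376)]
E=[f(u,v,.05)@n for u,v in((100,188),(393,187),(690,186))]
print(F,L,R,E,L-E[1],R-.06-E[1],F+.03-E[1])
```

```text
0.414426128774471 0.4438409416568976 0.5030226388217196 [np.float64(0.44261946128677987), np.float64(0.4424168312075518), np.float64(0.4422155779115905)] 0.0014241104493457613 0.000605807614167786 0.0020092975669191437
```

It is within about 1.5 mm. I'll retreat backwards, then up.

Request:
play_rows:
  deltas:
    - {"dx": -0.5, "dy": 0, "dz": 0, "ax": 0, "ay": 0, "az": 0}
    - {"dx": -1, "dy": 0, "dz": 0, "ax": 0, "ay": 0, "az": 0}
    - {"dx": 0, "dy": 0, "dz": -1, "ax": 0, "ay": 0, "az": 0}
    - {"dx": 0, "dy": 0, "dz": -3, "ax": 0, "ay": 0, "az": 0}
    - {"dx": 0, "dy": 0, "dz": -4, "ax": 0, "ay": 0, "az": 0}
    - {"dx": 0, "dy": 0, "dz": -4, "ax": 0, "ay": 0, "az": 0}
    - {"dx": 0, "dy": 0, "dz": -2, "ax": 0, "ay": 0, "az": 0}
    - {"dx": 0, "dy": 0, "dz": 0, "ax": 0, "ay": 0, "az": 0}

```text
time: 7.1
position: [0.5389, -0.0369, 0.2134]
eef_rot: [[-0.996, -0.094, 0.008], [-0.094, 0.996, -0.001], [-0.008, -0.001, -1.0]]
wrist_force: [0.7, -0.6, 0.0]
gripper_width: 0.0599
grip_force: 0.0
```

Run:
```python
from h import *
snap('wrist','w6')
```

```text
(no output)
```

View pics/w6.png

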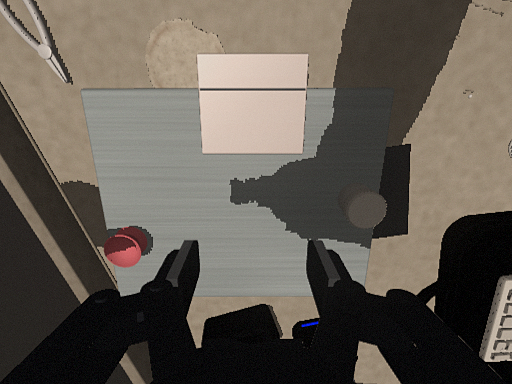

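The line (row 89) lies over the riser edge (row 88), the slab is square, and the jar and dish are still standing. I'll hand it in.

```bash
python3 -c "
from bench import *
print(close_job())"
```

```text
the job is handed in; nothing more can be done
None
```

I pushed the slab until its line lay within about 2 mm of the riser's front edge and square to it, by my own measurement; the jar, dish and pliers were not touched, and the job is handed in (no verdict came back).

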